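# Stand the tipped spray can and bottle up in the bench tray

### The arm

A 6-joint arm with a two-finger parallel gripper is mounted at the origin on the work surface. World frame = base frame: x ahead of the robot, y to its left, z up, the work surface at z = 0. Lengths are in m, angles in rad, forces in N, time in s.
With the tool pointing down it reaches from about 0.3 to 0.85 m from the base axis. Payload 4.2 kg.
Tool frame: the origin (TCP) lies on the centre line of the jaws, within the pads' length; the fingertips stand env.tip_reach ahead of it and the grasp point (between the pads) lies 5 mm behind it (env.tip_reach is the distance from the TCP to the fingertips, in m); z points along the fingers, y is the line along which they close (so a half turn about z gives the same grasp; the last joint's range is limited). The gripper opens to 91 mm and grips with 3 to 60 N. Pads are 32 mm wide; open, the fingers measure 118 mm over their backs; the gripper's body (76 mm by 178 mm) begins 60 mm behind the grasp point.
Start: joints at [-1.321, 0.32, 1.565, -0, 1.257, -0.02], TCP at [0.153, -0.554, 0.228] pointing down, gripper open.
Joint ranges: [-3.11, 3.11], [-0.84, 2.01], [0.21, 2.61], [-1.34, 4.49], [0.05, 2.63], [-2.56, 2.56]. Speed limits (rad/s): [2.57, 2.57, 3.14, 3.14, 3.14, 3.14].

### API

Orientations are given as a rotation vector (axis times angle).
In Python, from station import env gives the robot as it stands.
- The arm moves only by the shell command python3 -m crank 'ROWS'. ROWS is JSON, a list of rows, each a list of 5 numbers: the shift along the tool's x, y, z in units of 400 mm (1.0 is 400 mm), then the turn about the tool's z in units of 360 degrees (1.0 is 360 degrees), then the closure, from 0 (fully open) to 1 (shut). In form: [[tx, ty, tz, roll, hand], ...]. A call has 1 to 5 rows; each row is the pose to reach, as a shift and turn from the pose commanded when the call began, along the tool's axes at that moment, turning the shorter way round; what a row does not reach only later rows make up. A row lasts 1/8 s, in which the tool goes at most 62.5 mm and 10.7 degrees, less where a joint would pass 70% of its speed; a pose out of reach is approached as far as the arm can. A call with a number of a shift or a turn outside -1 to 1 is refused whole. A call with a gripper value outside its range is refused whole. The fingers move at their own pace and stop on an object; the grip force is fixed at half the most. Time passes only in rows, so rows that repeat a pose let the fingers close. It gives the time, the measured TCP pose, the force, the opening and the grip force at its end, in the units of the state.
- env.observe(): the state, without advancing time (a new reading comes with each control period).
- env.snapshot(name): name is "scene" or "side" or "wrist"; returns the picture (384x512x3 uint8, red, green, blue); there is no depth.
- env.calibration(name): a dict with "intrinsics" (3x3 intrinsics, pixels), "extrinsics" (4x4, takes a point from world to camera coordinates). Camera axes: x right, y up, looking along -z (the intrinsics and any distortion apply to the point x, -y, -z); pixel columns grow to the right and rows downward; lengths in m; the calibration is good to about 2 mm. A picture is of the moment at which its call begins: read the wrist's pose just before it. calibration takes no time and is no camera call; for the wrist camera it gives the pose at the moment of the call.
- env.finish_job(): hands the job in; it is judged then, once.
The state is a dict: "clock": time; "joint_pos": joint angles; "dq": joint speeds; "tau": joint torques, N m; "ee_pos": TCP position; "tool_rot": TCP orientation; "contact_force": force on the tool from outside, world axes, zero at the start; "ft_torque": the same for the moment, N m; "grip_width": finger opening in m; "grip_force": force on a finger pad.
Only numpy, scipy, OpenCV 4.12 (cv2) and the standard library are available. Lean on these libraries where they do the work, as an engineer would, in place of code of your own. Each camera call takes 0.05 s, during which the arm holds its last target. There are 200 camera calls.

### The job

In the long grey tray on the electronics bench, the red spray can and the blue square bottle have tipped over among the standing containers. Stand both upright in the tray again, caps up, setting them down rather than dropping them. Leave the other three containers standing where they are.

Things in the scene. Friction and masses are not known exactly. Their poses are not given: they have to be found in the camera images.
- tray: long low grey plastic tray, fixed to the bench, 190 (x) x 680 (y) mm outside, rim 16 mm high and 5 mm thick, floor 5 mm thick. Origin: centre of its underside, on the bench; y runs along the tray, z up. Five containers, in any order, stand or lie in it in a row about 130 mm apart along y.
- spray_can: red round spray can, 150 mm long overall: red body 52 mm in diameter and 112 mm long from the base, white band, tapered 10 mm shoulder, white cap 36 mm in diameter. About 0.15 to 0.31 kg. Origin on its axis at mid-length, 75 mm from either end; x axis points from base to cap. It starts lying down, cap roughly away from the robot.
- square_bottle: blue square bottle, 150 mm long overall: body 48 x 48 mm in section and 112 mm long from the base with a white label, then a round yellow cap 30 mm in diameter. About 0.15 to 0.31 kg. Origin on its axis at mid-length, 75 mm from either end; x axis points from base to cap, y and z are square to its flat sides. It starts lying on a flat side, cap roughly away from the robot.
- spray_can_cap (a point): centre of the top of the spray can's cap, 75 mm from the can's origin
- square_bottle_cap (a point): centre of the top of the square bottle's cap, 75 mm from the bottle's origin
- green_can: green spray can with black cap, standing, 150 mm high, 52 mm in diameter; origin on its axis 75 mm above its base, z axis up. To be left standing.
- amber_bottle: amber bottle with paper label and black cap, standing, 130 mm high, 54 mm in diameter; origin on its axis 65 mm above its base, z axis up. To be left standing.
- white_jar: white jar with orange lid, standing, 90 mm high, 64 mm in diameter; origin on its axis 45 mm above its base, z axis up. To be left standing.
Things that resemble listed ones, but are neither listed nor needed, are in the scene too. What is meant by the square_bottle is not purple, and is the larger of those in its own colour.

How it is judged:
By the outcome, as a careful person would: the job done as asked, in the order asked, and still so for the second after the job is handed in, with the robot touching nothing.
It also fails if it takes over 64 s, if anything falls off the work surface, if the arm or the gripper's body presses on something with over 40 N, if the wrist force passes 120 N, or if a joint passes its speed limit or range.

## Working session

There is one attempt and no reset: what is moved stays moved. The work goes in short steps, Python scripts to look and compute and a shell command to move; the robot and the scene stay as the last step left them, time stands still between calls to the robot, and variables do not carry over. Pictures are saved under pics/ and viewed, at most 10 in all, crops included, and the job is handed in when it is done.

```bash
ls; mkdir -p pics; python3 - <<'E'
from station import env
import cv2,numpy as np
o=env.observe()
for k,v in o.items(): print(k,np.round(v,3))
print(env.tip_reach)
for n in ("scene","side"):
    im=env.snapshot(n); cv2.imwrite(f"pics/{n}0.png",im[...,::-1])
    c=env.calibration(n); print(n,np.round(c["intrinsics"],1).tolist(),np.round(c["extrinsics"],3).tolist(),c.keys())
a=cv2.imread("pics/scene0.png");b=cv2.imread("pics/side0.png")
E
```

```text
pics
clock 0.0
joint_pos [-1.321  0.32   1.566 -0.     1.257 -0.02 ]
dq [ 0.     0.    -0.003  0.001  0.001  0.001]
tau [ 1.0000e-03 -4.1247e+01 -2.3197e+01  7.3000e-02  4.6000e-02 -0.0000e+00]
ee_pos [ 0.153 -0.554  0.227]
tool_rot [-3.111 -0.422  0.   ]
contact_force [-0.39  -0.92  -0.195]
ft_torque [ 0.    -0.021  0.033]
grip_force 0.0
grip_width 0.091
0.014
scene [[450.9, 0.0, 254.1], [0.0, 450.9, 191.7], [0.0, 0.0, 1.0]] [[0.171, 0.985, 0.004, -0.033], [-0.798, 0.137, 0.587, 0.343], [0.578, -0.103, 0.81, -1.469], [0.0, 0.0, 0.0, 1.0]] dict_keys(['intrinsics', 'extrinsics'])
side [[433.3, 0.0, 252.4], [0.0, 433.3, 197.6], [0.0, 0.0, 1.0]] [[-0.706, -0.708, 0.009, 0.312], [0.489, -0.478, 0.73, -0.322], [-0.513, 0.52, 0.683, -1.082], [0.0, 0.0, 0.0, 1.0]] dict_keys(['intrinsics', 'extrinsics'])
```

View pics/scene0.png

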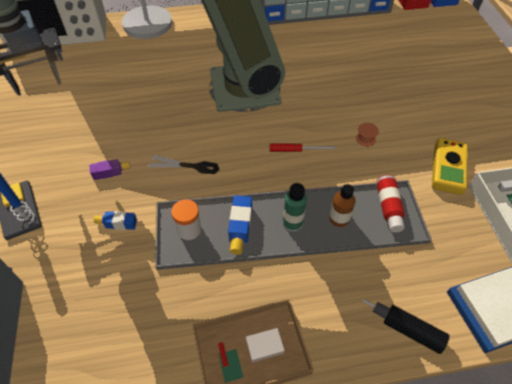

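View pics/side0.png

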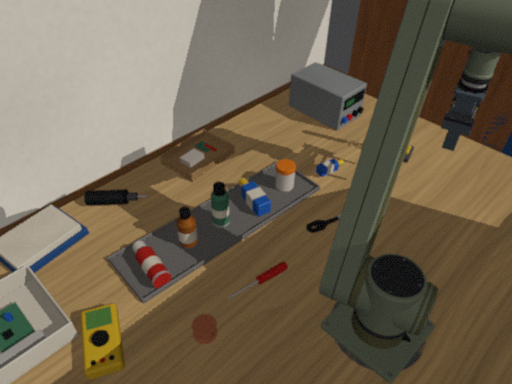

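The scene picture looks toward the robot, with world +y to the right. The tray row from left to right is the white jar (186,218), blue bottle (240,222), green can (294,207), amber bottle (343,205) and red can (390,203).

The square-bottle candidates are the tray blue bottle (240,222), a small blue bottle outside the tray (117,220) and a purple one (105,169). The tray bottle fits because it is blue and the larger of the two blues. I'll confirm that in an enlarged crop.

```bash
cat > h.py <<'E'
import numpy as np,cv2
from station import env
def ray(n,px,z,c=None):
    c=c or env.calibration(n);K=np.array(c["intrinsics"]);E=np.array(c["extrinsics"]);R,t=E[:3,:3],E[:3,3]
    o=-R.T@t;q=np.linalg.inv(K)@[px[0],px[1],1];d=R.T@(q*[1,-1,-1])
    return o+d*(z-o[2])/d[2]
def proj(n,P,c=None):
    c=c or env.calibration(n);K=np.array(c["intrinsics"]);E=np.array(c["extrinsics"])
    q=E[:3,:3]@np.array(P)+E[:3,3];q=K@(q*[1,-1,-1]);return q[:2]/q[2]
E
python3 - <<'E'
import cv2
from h import *
a=cv2.imread("pics/scene0.png")
c1=cv2.resize(a[165:275,85:265],None,fx=4,fy=4,interpolation=2)[:,:720]
cv2.imwrite("pics/cropA.png",c1)
b=cv2.resize(a[165:275,270:440],None,fx=4,fy=4,interpolation=2)
cv2.imwrite("pics/cropB.png",b)
E
```

```text
(no output)
```

View pics/cropA.png

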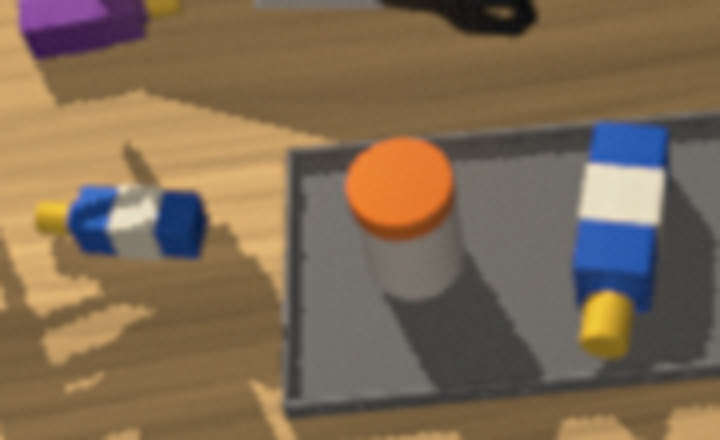

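View pics/cropB.png

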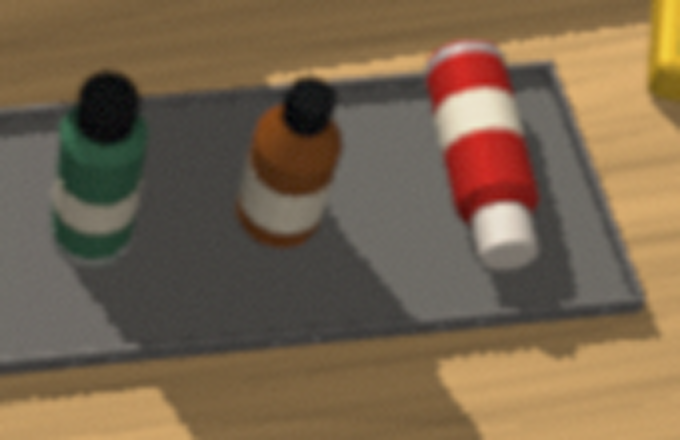

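The crop confirms it: the tray bottle (cropA 620,220) is blue and clearly larger than the blue one outside the tray (130,220), and the third is purple. In cropB the red can's cap face is near (508,250) and its base rim near (467,45).

```bash
python3 - <<'E'
from h import *
def A(p):return (p[0]/4+85-.4,p[1]/4+165-.4)
def B(p):return (p[0]/4+270-.4,p[1]/4+165-.4)
r=lambda n,p,z:print(n,np.round(ray("scene",p,z),4))
for p in [(597,124),(668,126),(654,276),(574,266)]: r("bot top",A(p),.053)
r("bot cap end",A((604,340)),.029)
r("can base top",B((466,44)),.057); r("can cap end",B((509,249)),.031)
for p in [(436,95),(514,88),(450,175),(530,165)]: r("can side",B(p),.038)
for p in [(290,153),(288,410)]: r("tray",A(p),.016)
for p in [(553,64),(642,305)]: r("tray",B(p),.016)
r("jar top",A((400,183)),.095); r("green top",B((109,92)),.155);r("amber top",B((311,97)),.135)
o=env.observe()
from scipy.spatial.transform import Rotation as R
print(R.from_rotvec(o["tool_rot"]).as_matrix().round(3))
E
```

```text
bot top [ 0.4642 -0.0993  0.053 ]
bot top [ 0.4733 -0.0551  0.053 ]
bot top [ 0.5807 -0.0819  0.053 ]
bot top [ 0.5657 -0.1282  0.053 ]
bot cap end [ 0.6055 -0.1166  0.029 ]
can base top [0.4706 0.3032 0.057 ]
can cap end [0.6112 0.2876 0.031 ]
can side [0.4944 0.2789 0.038 ]
can side [0.4976 0.3314 0.038 ]
can side [0.5563 0.2668 0.038 ]
can side [0.5576 0.3197 0.038 ]
tray [ 0.4271 -0.2978  0.016 ]
tray [ 0.6131 -0.3077  0.016 ]
tray [0.4681 0.3762 0.016 ]
tray [0.6556 0.3615 0.016 ]
jar top [ 0.5168 -0.2238  0.095 ]
green top [0.5386 0.0394 0.155 ]
amber top [0.5481 0.1606 0.135 ]
[[ 0.964  0.267 -0.   ]
 [ 0.267 -0.964  0.001]
 [ 0.    -0.002 -1.   ]]
```

```bash
cat >> h.py <<'E'
from scipy.spatial.transform import Rotation as Ro
def go(x,y,z,head=None):
    """units for a move of TCP to x,y,z (m) with tool x heading head (deg)"""
    o=env.observe();M=Ro.from_rotvec(o["tool_rot"]).as_matrix()
    d=M.T@(np.array([x,y,z])-o["ee_pos"])/.4
    h0=np.degrees(np.arctan2(M[1,0],M[0,0])); r=0 if head is None else -(((head-h0)+180)%360-180)/360
    print("units",d.round(3),"roll",round(r,4),"head",round(h0,1))
E
python3 -c "
from h import *
go(.36,-.13,.24,-8); go(.54,.295,.24,-8)"
```

```text
units [ 0.781 -0.883 -0.031] roll 0.0652 head 15.5
units [ 1.498 -1.788 -0.029] roll 0.0652 head 15.5
```

```bash
R='[[0.78,-0.88,-0.03,0.065,0]]'; python3 -m crank '[[0.78,-0.88,-0.03,0.065,0],[0.78,-0.88,-0.03,0.065,0],[0.78,-0.88,-0.03,0.065,0],[0.78,-0.88,-0.03,0.065,0],[0.78,-0.88,-0.03,0.065,0]]'; python3 -c "
from h import *
go(.54,.295,.24,-8)"
```

```text
clock: 0.72
ee_pos: [0.2908, -0.2723, 0.2358]
tool_rot: [-3.134, 0.219, -0.0]
contact_force: [0.9, -0.0, 0.7]
grip_width: 0.0912
grip_force: 0.0
units [ 0.42  -1.491 -0.01 ] roll 0.0 head -8.0
```

```bash
python3 -m crank '[[0.28,-0.99,0,0,0],[0.28,-0.99,0,0,0],[0.28,-0.99,0,0,0],[0.28,-0.99,0,0,0],[0.28,-0.99,0,0,0]]' >/dev/null; python3 -c "
from h import *
go(.54,.295,.24,-8)"
```

```text
units [ 0.209 -0.739 -0.01 ] roll 0.0002 head -7.9
```

```bash
python3 -m crank '[[0.21,-0.74,0,0,0],[0.21,-0.74,0,0,0],[0.21,-0.74,0,0,0],[0.21,-0.74,0,0,0],[0.21,-0.74,0,0,0]]'; python3 - <<'E'
from h import *
go(.54,.295,.24,-8)
c=env.calibration("wrist");im=env.snapshot("wrist")
cv2.imwrite("pics/w1.png",im[...,::-1]); np.savez("w1.npz",K=c["intrinsics"],E=c["extrinsics"])
print(np.round(c["extrinsics"],3))
E
```

```text
clock: 1.98
ee_pos: [0.5406, 0.2955, 0.2353]
tool_rot: [3.134, -0.216, -0.001]
contact_force: [0.2, -0.5, -0.0]
grip_width: 0.0912
grip_force: 0.0
units [-0.001  0.001 -0.012] roll 0.0003 head -7.9
[[-0.138 -0.99   0.001  0.366]
 [ 0.947 -0.132 -0.293 -0.438]
 [ 0.29  -0.04   0.956 -0.544]
 [ 0.     0.     0.     1.   ]]
```

View pics/w1.png

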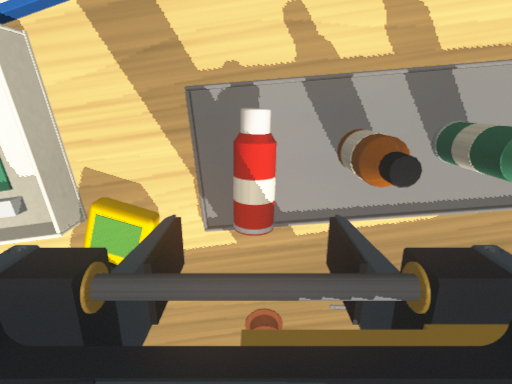

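The wrist picture shows the can with its cap end edge at (256,109), shoulder at (255,135) and base near (254,230). The gripper is aligned with it.

```bash
python3 - <<'E'
from h import *
d=np.load("w1.npz");c=dict(intrinsics=d["K"],extrinsics=d["E"])
im=cv2.cvtColor(cv2.imread("pics/w1.png"),cv2.COLOR_BGR2HSV)
red=((im[...,0]<8)|(im[...,0]>172))&(im[...,1]>150)&(im[...,2]>60)
wh=(im[...,1]<60)&(im[...,2]>140)
for v in (145,160,172,205,215):
    u=np.where(red[v,200:310])[0]+200; print(v,u.min(),u.max(),ray("wrist",(u.mean(),v),.031,c).round(4))
for v in (113,118,124):
    u=np.where(wh[v,225:290])[0]+225; print(v,u.min(),u.max(),ray("wrist",(u.mean(),v),.031,c).round(4))
print(ray("wrist",(256,109),.049,c),ray("wrist",(255,134),.057,c), ray("wrist",(254,233),.04,c))
E
```

```text
145 234 275 [0.5745 0.2904 0.031 ]
160 234 275 [0.5564 0.2929 0.031 ]
172 234 274 [0.5416 0.2956 0.031 ]
205 234 273 [0.4987 0.3022 0.031 ]
215 234 272 [0.4852 0.3048 0.031 ]
113 241 289 [0.6098 0.273  0.031 ]
118 241 289 [0.6042 0.2737 0.031 ]
124 241 289 [0.5974 0.2746 0.031 ]
[0.61613846 0.28286377 0.049     ] [0.59003307 0.28761723 0.057     ] [0.46389894 0.30641943 0.04      ]
```

```bash
python3 -c "
from h import *
go(.616,.2838,.15,-9.2);go(.616,.2838,.035,-9.2)"
```

```text
units [0.186 0.022 0.211] roll 0.004 head -7.7
units [0.186 0.024 0.498] roll 0.004 head -7.7
```

```bash
python3 -m crank '[[0.186,0.023,0.1,0.004,0],[0.186,0.023,0.25,0.004,0],[0.186,0.023,0.38,0.004,0],[0.186,0.023,0.45,0.004,0],[0.186,0.023,0.498,0.004,0]]'; python3 -c "
from h import *
go(.616,.2838,.035,-9.2)"
python3 -m crank '[[0,0,0,0,0.5],[0,0,0,0,0.55],[0,0,0,0,0.57],[0,0,0,0,0.58],[0,0,0,0,0.59]]'
```

```text
clock: 2.65
ee_pos: [0.6114, 0.273, 0.0338]
tool_rot: [3.129, -0.257, -0.006]
contact_force: [0.2, -0.1, 0.4]
grip_width: 0.0912
grip_force: 0.0
units [ 0.007 -0.028 -0.003] roll -0.0006 head -9.4
clock: 3.28
ee_pos: [0.6129, 0.2741, 0.0373]
tool_rot: [-3.131, 0.257, -0.001]
contact_force: [-0.2, 0.2, -0.3]
grip_width: 0.0439
grip_force: 0.1
```

```bash
python3 - <<'E'
from h import *
for i in range(2):
    o=env.observe();print(o["clock"],o["ee_pos"],o["dq"].round(3),o["grip_width"],o["grip_force"])
    go(.616,.2838,.035,-9.2)
    if i==0: env.snapshot("wrist")
E
```

```text
3.275 [0.61289447 0.27411863 0.03729089] [-0.003  0.005  0.003 -0.002  0.002  0.001] 0.04392895033214618 0.05027735838666558
units [ 0.004 -0.025  0.006] roll -0.0005 head -9.4
3.325 [0.61278148 0.27403019 0.0370671 ] [-0.003  0.004  0.003  0.001 -0.001  0.   ] 0.04041912139978634 0.006469870131695643
units [ 0.004 -0.025  0.005] roll -0.0005 head -9.4
```

```bash
python3 -m crank '[[0,0,0,0,0.6],[0,0,0,0,0.61],[0,0,0,0,0.62],[0,0,0,0,0.62],[0,0,0,0,0.62]]'; python3 -m crank '[[0,0,0,0,0.63],[0,0,0,0,0.63],[0,0,0,0,0.64],[0,0,0,0,0.64]]'; python3 - <<'E'
from h import *
im=env.snapshot("wrist");im2=env.snapshot("scene")
cv2.imwrite("pics/w2.png",np.hstack([cv2.resize(im,(400,300)),cv2.resize(im2[140:290,260:460],(400,300))])[...,::-1])
E
```

```text
clock: 3.95
ee_pos: [0.6127, 0.2739, 0.0367]
tool_rot: [3.131, -0.257, -0.0]
contact_force: [0.4, 0.1, 0.6]
grip_width: 0.0353
grip_force: 30.0
clock: 4.45
ee_pos: [0.6126, 0.2739, 0.0366]
tool_rot: [3.131, -0.257, -0.0]
contact_force: [-0.5, -1.4, -0.2]
grip_width: 0.0353
grip_force: 30.0
```

View pics/w2.png

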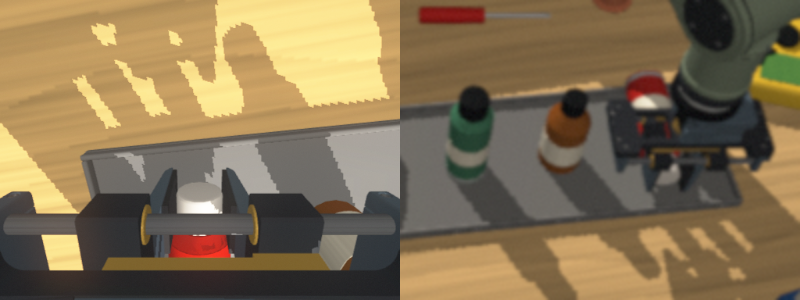

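The cap is held between the pads at 35 mm and 30 N, seen at (200,195) in the left half. I'll lift gently.

```bash
python3 -m crank '[[0,0,-0.03,0,0.64],[0,0,-0.06,0,0.64],[0,0,-0.09,0,0.64],[-0.01,0,-0.12,0,0.64],[-0.02,0,-0.15,0,0.64]]'; python3 -m crank '[[-0.02,0,-0.04,0,0.64],[-0.04,0,-0.08,0,0.64],[-0.06,0,-0.12,0,0.64],[-0.08,0,-0.14,0,0.64],[-0.1,0,-0.16,0,0.64]]';  python3 - <<'E'
from h import *
o=env.observe();print(o["contact_force"],o["ft_torque"],o["ee_pos"])
im=env.snapshot("side");im2=env.snapshot("scene")
cv2.imwrite("pics/w3.png",np.hstack([cv2.resize(im[160:310,90:290],(400,300)),cv2.resize(im2[140:290,260:460],(400,300))])[...,::-1])
E
```

```text
clock: 5.18
ee_pos: [0.6045, 0.2753, 0.0976]
tool_rot: [-3.131, 0.257, -0.0]
contact_force: [-0.3, 0.3, -3.4]
grip_width: 0.0352
grip_force: 30.0
clock: 5.8
ee_pos: [0.5646, 0.2819, 0.1611]
tool_rot: [3.131, -0.257, -0.001]
contact_force: [0.5, 0.4, -2.7]
grip_width: 0.0354
grip_force: 30.0
[ 0.51867171  0.43509265 -2.68470895] [-0.00890409 -0.21777293  0.02495285] [0.56455288 0.28185033 0.16107636]
```

View pics/w3.png

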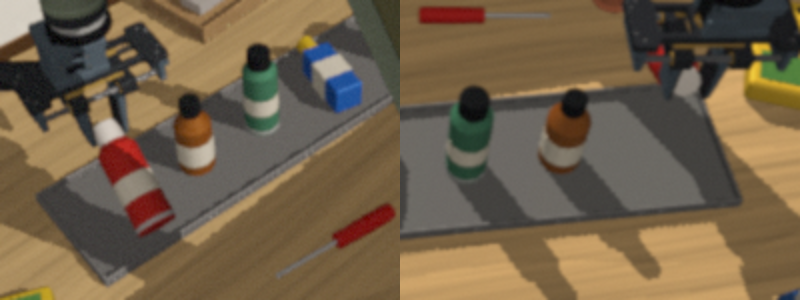

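```bash
T(){ python3 -c "
from h import *
o=env.observe();print('TORQ',o['ft_torque'].round(3))"; }
python3 -m crank '[[0,0,-0.02,0,0.625],[0,0,-0.04,0,0.618]]'|tail -2;T
python3 -m crank '[[0,0,0,0,0.616],[0,0,0,0,0.616]]'|tail -2;T
python3 -m crank '[[0,0,0,0,0.614],[0,0,0,0,0.614]]'|tail -2;T
python3 -m crank '[[0,0,0,0,0.613],[0,0,0,0,0.613]]'|tail -2;T
```

```text
grip_width: 0.0353
grip_force: 30.0
TORQ [-0.009 -0.217  0.03 ]
grip_width: 0.0353
grip_force: 28.5
TORQ [-0.028 -0.216 -0.015]
grip_width: 0.0356
grip_force: 22.0
TORQ [ 0.077 -0.147  0.01 ]
grip_width: 0.0356
grip_force: 16.8
TORQ [-0.025 -0.199 -0.004]
```

```bash
T(){ python3 -c "
from h import *
o=env.observe();print('TORQ',o['ft_torque'].round(3),o['contact_force'].round(1))"; }
python3 -m crank '[[0,0,0,0,0.6125],[0,0,0,0,0.6125]]'|tail -2;T
python3 -m crank '[[0,0,0,0,0.612],[0,0,0,0,0.612]]'|tail -2;T
python3 - <<'E'
from h import *
im=env.snapshot("side");im2=env.snapshot("scene")
cv2.imwrite("pics/w4.png",np.hstack([cv2.resize(im[160:310,90:290],(400,300)),cv2.resize(im2[140:290,260:460],(400,300))])[...,::-1])
E
```

```text
grip_width: 0.0354
grip_force: 15.3
TORQ [ 0.032 -0.087  0.039] [ 0.6  0.1 -3.1]
grip_width: 0.036
grip_force: 13.9
TORQ [ 0.03  -0.071 -0.014] [ 0.4 -0.2 -3.7]
```

View pics/w4.png

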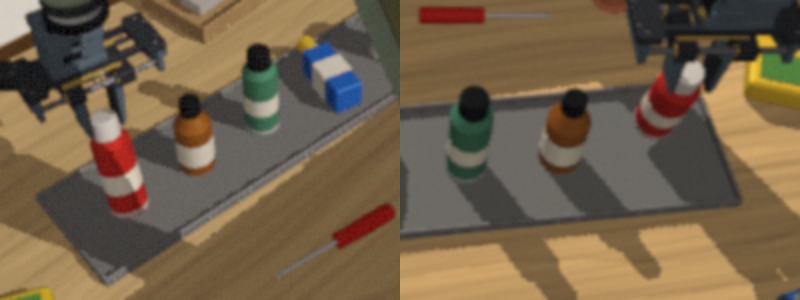

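The can has swung most of the way down and hangs close to vertical. Its base is at (127,205) in the left half.

```bash
T(){ python3 -c "
from h import *
o=env.observe();print('TORQ',o['ft_torque'].round(3),o['contact_force'].round(1))"; }
python3 -m crank '[[0,0,0,0,0.6115],[0,0,0,0,0.6115],[0,0,0,0,0.6115]]'|tail -2;T
python3 -m crank '[[0,0,0,0,0.611],[0,0,0,0,0.611],[0,0,0,0,0.611]]'|tail -2;T
python3 -m crank '[[0,0,0,0,0.6105],[0,0,0,0,0.6105],[0,0,0,0,0.6105]]'|tail -2;T
python3 -m crank '[[0,0,0,0,0.61],[0,0,0,0,0.61],[0,0,0,0,0.61]]'|tail -2;T
```

```text
grip_width: 0.0358
grip_force: 12.6
TORQ [ 0.031 -0.032  0.006] [ 0.  -0.2 -3.3]
grip_width: 0.0353
grip_force: 11.3
TORQ [ 0.055 -0.019  0.01 ] [ 0.   0.4 -2.6]
grip_width: 0.0356
grip_force: 10.0
TORQ [ 0.007 -0.106  0.065] [-0.2 -1.3 -3.3]
grip_width: 0.0358
grip_force: 8.7
TORQ [-0.017 -0.09   0.039] [ 0.4 -0.  -3.6]
```

```bash
cat >> h.py <<'E'
def tilt(roi,hues,base,H=.11):
    """roi: dict cam->(r0,r1,c0,c1); angle of mask's long axis vs projected vertical, deg"""
    for n,(a,b,c,d) in roi.items():
        im=env.snapshot(n);h=cv2.cvtColor(im,cv2.COLOR_RGB2HSV)[a:b,c:d]
        m=np.zeros(h.shape[:2],bool)
        for lo,hi in hues: m|=(h[...,0]>=lo)&(h[...,0]<=hi)&(h[...,1]>150)&(h[...,2]>50)
        k,l,s,ce=cv2.connectedComponentsWithStats(m.astype(np.uint8))
        m=np.isin(l,[i for i in range(1,k) if s[i,4]>60])
        v,u=np.where(m);v=v+a;u=u+c
        L=[(r,(u[v==r].min()+u[v==r].max())/2) for r in range(v.min()+12,v.max()-10) if (v==r).sum()>5]
        L=np.array(L);p=np.polyfit(L[:,0],L[:,1],1)
        q=[proj(n,[*base,z]) for z in (.04,.04+H)];vp=(q[1][0]-q[0][0])/(q[1][1]-q[0][1])
        print(n,"rows",v.min(),v.max(),"cols",u.min(),u.max(),"tilt",np.round(np.degrees(np.arctan(p[0])-np.arctan(vp)),1))
E
T(){ python3 -c "
from h import *
o=env.observe();print('TORQ',o['ft_torque'].round(3),o['contact_force'].round(1),o['ee_pos'].round(4))"; }
python3 -m crank '[[0,0,0,0,0.6095],[0,0,0,0,0.609],[0,0,0,0,0.609]]'|tail -2;T
python3 -m crank '[[0,0,0,0,0.612],[0,0,0,0,0.614]]'|tail -2;T
python3 -c "
from h import *
tilt(dict(side=(210,275,125,175),scene=(160,215,370,425)),[(0,8),(172,180)],(.553,.283))
im=env.snapshot('side');cv2.imwrite('pics/w5.png',cv2.resize(im[160:310,90:290],(800,600))[...,::-1])"
```

```text
grip_width: 0.036
grip_force: 6.2
TORQ [ 0.053 -0.101  0.052] [ 1.5  0.2 -2.6] [0.5654 0.2818 0.1767]
grip_width: 0.0354
grip_force: 19.2
TORQ [-0.007 -0.036 -0.046] [-0.2  1.2 -3.7] [0.5653 0.2818 0.1766]
side rows 224 263 cols 135 160 tilt -20.8
scene rows 177 212 cols 379 410 tilt -0.4
```

View pics/w5.png

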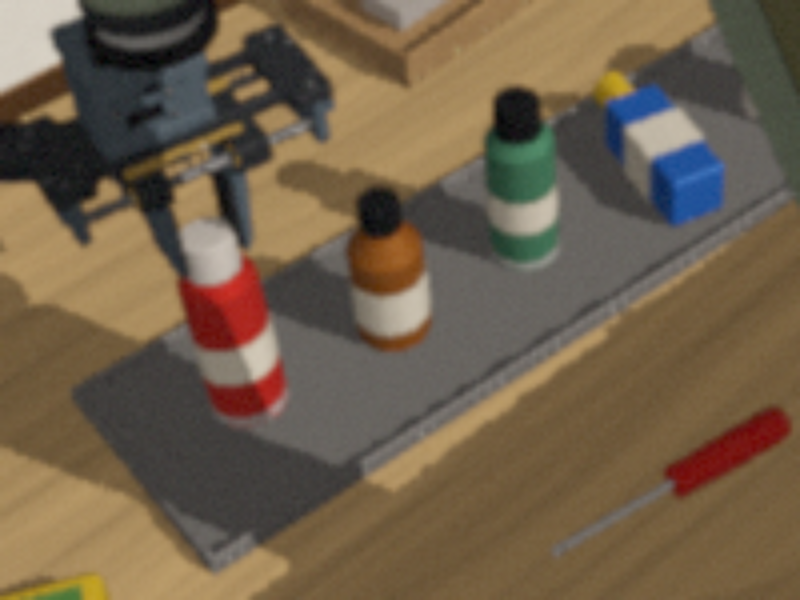

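The can still leans about 12°, base toward the robot (side crop: cap (210,250), base (247,405)). I'll touch the base to the floor and draw the cap back over it with a light grip.

```bash
T(){ python3 -c "
from h import *
o=env.observe();print('TORQ',o['ft_torque'].round(3),o['contact_force'].round(1),o['ee_pos'].round(4))"; }
python3 -m crank '[[0,0,0.02,0,0.612],[0,0,0.04,0,0.612],[0,0,0.046,0,0.612]]'|tail -2;T
python3 -m crank '[[0,0,0.004,0,0.612],[0,0,0.004,0,0.612]]'|tail -2;T
python3 -m crank '[[0,0,0.004,0,0.612],[0,0,0.004,0,0.612]]'|tail -2;T

```

```text
grip_width: 0.0354
grip_force: 13.7
TORQ [-0.02   0.019 -0.023] [ 0.2  0.8 -3.1] [0.5647 0.2815 0.157 ]
grip_width: 0.0356
grip_force: 13.7
TORQ [ 0.009 -0.015  0.013] [-1.4  0.2 -3.1] [0.5654 0.2818 0.1566]
grip_width: 0.0356
grip_force: 13.7
TORQ [ 0.059 -0.032 -0.05 ] [ 0.2 -0.8 -3.1] [0.5654 0.2818 0.1551]
```

```bash
T(){ python3 -c "
from h import *
o=env.observe();print('TORQ',o['ft_torque'].round(3),o['contact_force'].round(1),o['ee_pos'].round(4))"; }
for i in 1 2 3 ; do python3 -m crank '[[0,0,0.005,0,0.612],[0,0,0.005,0,0.612]]'|tail -1;T; done

```

```text
grip_force: 13.8
TORQ [-0.22   0.208 -0.017] [-0.1 -0.5  5.8] [0.566  0.2819 0.1548]
grip_force: 14.0
TORQ [-0.185  0.326 -0.009] [-2.3 -0.7 11.6] [0.5669 0.2825 0.1546]
grip_force: 14.5
TORQ [-0.133  0.37   0.022] [-0.9 -0.3 17.2] [0.5678 0.2831 0.1543]
```

```bash
T(){ python3 -c "
from h import *
o=env.observe();print('TORQ',o['ft_torque'].round(3),o['contact_force'].round(1),o['ee_pos'].round(4))"; }
python3 -m crank '[[-0.01,0,-0.011,0,0.612],[-0.02,0,-0.011,0,0.612],[-0.03,0,-0.011,0,0.612],[-0.03,0,-0.011,0,0.612]]'|tail -1;T
python3 -m crank '[[-0.01,0,0,0,0.612],[-0.02,0,0,0,0.612],[-0.03,0,0,0,0.612],[-0.03,0,0,0,0.612]]'|tail -1;T
python3 -c "
from h import *
tilt(dict(side=(210,285,125,185),scene=(150,215,370,425)),[(0,8),(172,180)],(.533,.283))
im=env.snapshot('side');im2=env.snapshot('scene');cv2.imwrite('pics/w6.png',np.hstack([cv2.resize(im[160:310,90:290],(400,300)),cv2.resize(im2[140:290,260:460],(400,300))])[...,::-1])"
```

```text
grip_force: 14.3
TORQ [-0.04   0.076  0.022] [-0.3 -1.1  6.2] [0.5533 0.284  0.1539]
grip_force: 14.1
TORQ [-0.184 -0.22   0.009] [ 1.  -0.9 -1.2] [0.5412 0.2855 0.1529]
side rows 234 271 cols 140 163 tilt -17.5
scene rows 177 214 cols 376 405 tilt 23.7
```

View pics/w6.png

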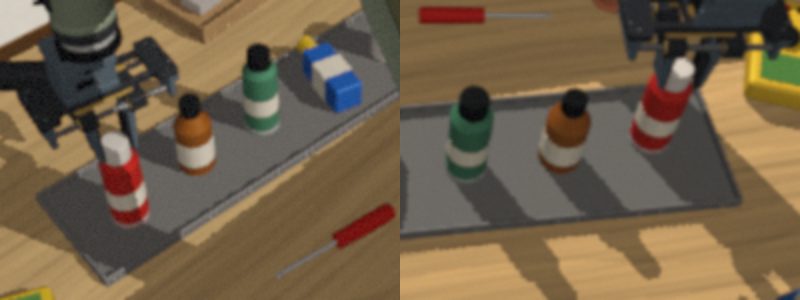

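The can stands on the floor, still leaning a little. All 10 views are used, so from here I'll measure numerically by fitting a cylinder silhouette in both views.

```bash
cat >> h.py <<'E'
from scipy.optimize import minimize
def mask(im,hues,roi,smin=140,vmin=45):
    a,b,c,d=roi;h=cv2.cvtColor(im,cv2.COLOR_RGB2HSV);m=np.zeros(h.shape[:2],np.uint8);s=h[a:b,c:d]
    for lo,hi in hues: m[a:b,c:d]|=((s[...,0]>=lo)&(s[...,0]<=hi)&(s[...,1]>smin)&(s[...,2]>vmin)).astype(np.uint8)
    k,l,st,_=cv2.connectedComponentsWithStats(m)
    return np.isin(l,[i for i in range(1,k) if st[i,4]>40]).astype(np.uint8)
def fit(rois,hues,x0,prof,half=None,yaw=0,z0=.005):
    """fit base centre x,y,lift and tilts (deg; + = top toward +x / +y). prof: [(height,radius)]; half: square section"""
    cal={n:env.calibration(n) for n in rois};H={}
    for n,r in rois.items():
        m=mask(env.snapshot(n),hues,r);hu=cv2.convexHull(np.argwhere(m>0)[:,::-1].astype(np.int32))
        o=np.zeros(m.shape,np.uint8);cv2.fillConvexPoly(o,hu,1);H[n]=cv2.resize(o,None,fx=4,fy=4,interpolation=0)[4*r[0]:4*r[1],4*r[2]:4*r[3]]
    t=np.linspace(0,2*np.pi,24,endpoint=False)
    if half: t=yaw+np.pi/4+np.arange(4)*np.pi/2
    P=np.vstack([np.c_[(np.sqrt(2) if half else 1)*r*np.cos(t),(np.sqrt(2) if half else 1)*r*np.sin(t),0*t+h] for h,r in prof])
    def cost(q):
        W=P@Ro.from_euler("yx",[q[2],-q[3]],degrees=True).as_matrix().T
        W=W+[q[0]/1000,q[1]/1000,z0-W[:,2].min()+prof[0][0]+q[4]/1000];s=0
        for n,r in rois.items():
            u=np.array([proj(n,p,cal[n]) for p in W]);u=((u+.5-[r[2],r[0]])*4*16).astype(np.int32)
            o=np.zeros_like(H[n]);cv2.fillConvexPoly(o,cv2.convexHull(u),1,shift=4)
            s+=1-(o&H[n]).sum()/(o|H[n]).sum()
        return s
    S=np.array(x0,float);sim=np.vstack([S]+[S+np.eye(5)[i]*[8,8,8,8,4][i] for i in range(5)])
    r=minimize(cost,S,method="Nelder-Mead",options=dict(initial_simplex=sim,maxiter=300,xatol=.1,fatol=1e-4))
    print("x,y(mm) tiltx,tilty(deg) lift(mm)",r.x.round(1),"cost",round(r.fun,3));return r.x
E
python3 - <<'E'
from h import *
RED=[(0,7),(173,180)]
fit(dict(side=(205,290,120,190),scene=(150,225,365,430)),RED,[525,285,5,3,0],[(.003,.026),(.112,.026),(.122,.018)])
GR=[(50,95)]
fit(dict(side=(175,235,200,240),scene=(180,240,275,315)),GR,[530,35,0,0,0],[(.003,.026),(.112,.026),(.122,.018)])
E
```

```text
x,y(mm) tiltx,tilty(deg) lift(mm) [531.9 289.8   3.4  -2.5  -2.1] cost 0.304Traceback (most recent call last):
  File "<stdin>", line 5, in <module>
  File "h.py", line 41, in fit
    o=np.zeros(m.shape,np.uint8);cv2.fillConvexPoly(o,hu,1);H[n]=cv2.resize(o,None,fx=4,fy=4,interpolation=0)[4*r[0]:4*r[1],4*r[2]:4*r[3]]
                                 ~~~~~~~~~~~~~~~~~~^^^^^^^^
cv2.error: OpenCV(4.12.0) /io/opencv/modules/imgproc/src/drawing.cpp:2404: error: (-215:Assertion failed) points.checkVector(2, CV_32S) >= 0 in function 'fillConvexPoly'
```

Fit: base at (532,290) mm and a lean under about 5°, well inside the 19° tipping angle. I'll release gently.

```bash
python3 -m crank '[[0,0,0,0,0.608],[0,0,0,0,0.605],[0,0,0,0,0.6],[0,0,0,0,0.59],[0,0,0,0,0.58]]'; python3 -m crank '[[0,0,0,0,0.55],[0,0,0,0,0.5],[0,0,0,0,0.4],[0,0,0,0,0.3],[0,0,0,0,0.3]]'; python3 - <<'E'
from h import *
RED=[(0,7),(173,180)]
fit(dict(side=(205,290,120,190),scene=(150,225,365,430)),RED,[532,288,1,1,0],[(.003,.026),(.112,.026),(.122,.018)])
E
```

```text
clock: 13.38
ee_pos: [0.5417, 0.2858, 0.1537]
tool_rot: [-3.131, 0.257, -0.001]
contact_force: [0.7, -1.1, 0.6]
grip_width: 0.0383
grip_force: 0.2
clock: 14.0
ee_pos: [0.5417, 0.2857, 0.1535]
tool_rot: [3.131, -0.257, 0.0]
contact_force: [0.4, -0.8, -0.6]
grip_width: 0.0638
grip_force: 0.0
x,y(mm) tiltx,tilty(deg) lift(mm) [ 5.355e+02  2.874e+02  2.000e-01 -7.000e-01  2.000e-01] cost 0.33
```

```bash
python3 -m crank '[[0,0,-0.08,0,0],[0,0,-0.2,0,0],[0,0,-0.28,0,0],[0,0,-0.28,0,0]]' | head -2; python3 -c "
from h import *
go(.54,-.096,.265,-15)"
```

```text
clock: 14.6
ee_pos: [0.5429, 0.2863, 0.2685]
units [0.149 0.944 0.006] roll 0.0156 head -9.4
```

```bash
python3 -m crank '[[0.15,0.94,0.01,0.016,0],[0.15,0.94,0.01,0.016,0],[0.15,0.94,0.01,0.016,0],[0.15,0.94,0.01,0.016,0],[0.15,0.94,0.01,0.016,0]]' | head -2; python3 -c "
from h import *
go(.54,-.096,.265,-15)"
```

```text
clock: 15.22
ee_pos: [0.5389, -0.0286, 0.2606]
units [ 0.047  0.162 -0.011] roll -0.0004 head -15.1
```

```bash
python3 -m crank '[[0.047,0.162,0,0,0],[0.047,0.162,0,0,0],[0.047,0.162,0,0,0],[0.047,0.162,0,0,0],[0.047,0.162,0,0,0]]' | head -2; python3 - <<'E'
from h import *
c=env.calibration("wrist");im=env.snapshot("wrist")
o=env.observe();print(o["ee_pos"])
h=cv2.cvtColor(im,cv2.COLOR_RGB2HSV)
def run(name,m,z,rows):
    for r in rows:
        u=np.where(m[r,180:340])[0]+180
        if len(u)>6: print(name,r,u.min(),u.max(),ray("wrist",((u.min()+u.max())/2,r),z,c).round(4))
Y=(h[...,0]>=20)&(h[...,0]<=32)&(h[...,1]>215)&(h[...,2]>90)
B=(h[...,0]>=105)&(h[...,0]<=125)&(h[...,1]>150)&(h[...,2]>50)
run("Y",Y,.029,range(80,150,4)); run("B",B,.053,range(100,250,10))
E
```

```text
clock: 15.85
ee_pos: [0.5412, -0.0928, 0.2621]
[ 0.54122326 -0.09295963  0.26217935]
Y 112 251 271 [ 0.6086 -0.1195  0.029 ]
Y 116 251 271 [ 0.6038 -0.1183  0.029 ]
Y 120 252 271 [ 0.5989 -0.1177  0.029 ]
Y 124 252 271 [ 0.5941 -0.1164  0.029 ]
Y 128 251 270 [ 0.5896 -0.1139  0.029 ]
Y 132 254 268 [ 0.5845 -0.1132  0.029 ]
B 140 247 272 [ 0.578  -0.1092  0.053 ]
B 150 242 278 [ 0.5661 -0.1066  0.053 ]
B 160 242 278 [ 0.554  -0.1035  0.053 ]
B 170 242 278 [ 0.5418 -0.1002  0.053 ]
B 210 242 276 [ 0.4904 -0.0854  0.053 ]
B 220 242 276 [ 0.4768 -0.0818  0.053 ]
```

```bash
python3 -c "
from h import *
go(.611,-.119,.1,-15.2)"
python3 -m crank '[[0.18,0.018,0.1,0,0],[0.18,0.018,0.25,0,0],[0.18,0.018,0.36,0,0],[0.18,0.018,0.4,0,0],[0.18,0.018,0.4,0,0]]' | head -2;  python3 -c "
from h import *
go(.611,-.119,.036,-15.2)"
```

```text
units [0.185 0.018 0.405] roll 0.0005 head -15.0
clock: 16.52
ee_pos: [0.6088, -0.1195, 0.1023]
units [ 0.005 -0.003  0.166] roll 0.0003 head -15.1
```

```bash
python3 -m crank '[[0.005,-0.003,0.08,0,0.3],[0.005,-0.003,0.14,0,0.4],[0.005,-0.003,0.162,0,0.5],[0.005,-0.003,0.164,0,0.55]]' | head -2;  python3 -c "
from h import *
go(.611,-.119,.036,-15.2)"
python3 -m crank '[[0,0,0,0,0.6],[0,0,0,0,0.63],[0,0,0,0,0.65],[0,0,0,0,0.66],[0,0,0,0,0.67]]'
python3 -m crank '[[0,0,0,0,0.68],[0,0,0,0,0.69],[0,0,0,0,0.69],[0,0,0,0,0.69]]'
```

```text
clock: 17.02
ee_pos: [0.6121, -0.1195, 0.0382]
units [-0.003 -0.     0.006] roll 0.0002 head -15.1
clock: 17.65
ee_pos: [0.6112, -0.1193, 0.0367]
tool_rot: [-3.114, 0.414, -0.0]
contact_force: [-0.2, 0.7, 0.4]
grip_width: 0.0301
grip_force: 0.3
clock: 18.15
ee_pos: [0.6112, -0.1192, 0.0367]
tool_rot: [-3.114, 0.414, -0.001]
contact_force: [-0.1, 0.7, 0.3]
grip_width: 0.029
grip_force: 30.0
```

```bash
T(){ python3 -c "
from h import *
o=env.observe();print('TORQ',o['ft_torque'].round(3),o['contact_force'].round(1),o['ee_pos'].round(4))"; }
python3 -m crank '[[0,0,-0.03,0,0.69],[0,0,-0.06,0,0.69],[0,0,-0.09,0,0.69],[-0.01,0,-0.12,0,0.69],[-0.02,0,-0.15,0,0.69]]'|tail -2
python3 -m crank '[[-0.02,0,-0.04,0,0.69],[-0.04,0,-0.08,0,0.69],[-0.06,0,-0.12,0,0.69],[-0.06,0,-0.16,0,0.69],[-0.06,0,-0.2,0,0.69]]'|tail -2;T
python3 -m crank '[[0,0,0,0,0.684],[0,0,0,0,0.682],[0,0,0,0,0.682]]'|tail -2;T
python3 -m crank '[[0,0,0,0,0.681],[0,0,0,0,0.681]]'|tail -2;T
python3 -m crank '[[0,0,0,0,0.68],[0,0,0,0,0.68]]'|tail -2;T
```

```text
grip_width: 0.029
grip_force: 30.0
grip_width: 0.0289
grip_force: 30.0
TORQ [-0.044 -0.244  0.011] [-0.1 -0.4 -1.8] [ 0.5803 -0.111   0.1779]
grip_width: 0.0291
grip_force: 25.4
TORQ [-0.01  -0.146 -0.014] [-0.3 -0.  -2.2] [ 0.5797 -0.1109  0.1757]
grip_width: 0.0292
grip_force: 21.0
TORQ [-0.014 -0.126 -0.061] [ 0.1  0.2 -2.9] [ 0.5801 -0.111   0.1762]
grip_width: 0.0293
grip_force: 17.8
TORQ [ 0.016 -0.124 -0.007] [ 0.1 -0.  -0.9] [ 0.5801 -0.111   0.1766]
```

```bash
cat > b.py <<'E'
from h import *
import sys
t0=float(sys.argv[1]); lift=float(sys.argv[2]); x=float(sys.argv[3])
fit(dict(side=(140,260,215,310),scene=(150,265,205,290)),[(105,125)],[x,-106,t0,0,lift],[(0,.024),(.112,.024)],half=True,yaw=np.radians(-15))
E
T(){ python3 -c "
from h import *
o=env.observe();print('TORQ',o['ft_torque'].round(3),o['contact_force'].round(1))"; }
python3 -m crank '[[0,0,0,0,0.679],[0,0,0,0,0.679]]'|tail -1;T
python3 -m crank '[[0,0,0,0,0.678],[0,0,0,0,0.678]]'|tail -1;T
python3 -m crank '[[0,0,0,0,0.677],[0,0,0,0,0.677],[0,0,0,0,0.677]]'|tail -1;T
python3 -m crank '[[0,0,0,0,0.6765],[0,0,0,0,0.6765],[0,0,0,0,0.6765]]'|tail -2;T
python3 b.py 20 15 540
```

```text
grip_force: 15.2
TORQ [ 0.008 -0.033  0.012] [ 0.3  0.6 -2.2]
grip_force: 12.1
TORQ [ 0.004 -0.042  0.014] [-0.9  0.7 -3.1]
grip_force: 9.6
TORQ [ 0.047 -0.036 -0.068] [-0.6  0.  -2.7]
grip_width: 0.0294
grip_force: 8.6
TORQ [ 0.027 -0.009 -0.036] [-0.1 -0.4 -2. ]
x,y(mm) tiltx,tilty(deg) lift(mm) [ 545.7 -104.7   22.    -2.6   13.9] cost 0.332
```

```bash
python3 -m crank '[[0,0,0,0,0.676],[0,0,0,0,0.6755],[0,0,0,0,0.675],[0,0,0,0,0.675],[0,0,0,0,0.675]]'|tail -2; python3 -m crank '[[0,0,0,0,0.6775],[0,0,0,0,0.6775]]'|tail -2
python3 b.py 5 15 555; python3 b.py 18 15 545
```

```text
grip_width: 0.0297
grip_force: 5.5
grip_width: 0.0294
grip_force: 10.7
x,y(mm) tiltx,tilty(deg) lift(mm) [ 544.3 -104.5   22.2   -2.8   12.3] cost 0.331
x,y(mm) tiltx,tilty(deg) lift(mm) [ 541.7 -104.2   23.4   -3.4    7.7] cost 0.323
```

```bash
T(){ python3 -c "
from h import *
o=env.observe();print('TORQ',o['ft_torque'].round(3),o['contact_force'].round(1),o['ee_pos'].round(4))"; }
python3 -m crank '[[0,0,0.02,0,0.6775],[0,0,0.038,0,0.6775],[0,0,0.044,0,0.6775],[0,0,0.044,0,0.6775]]'|tail -1;T
for i in 1 2 3; do python3 -m crank '[[0,0,0.004,0,0.6775],[0,0,0.004,0,0.6775]]'|tail -1;T; done
```

```text
grip_force: 10.7
TORQ [ 0.055 -0.094  0.013] [ 0.4  0.2 -1.1] [ 0.58   -0.1109  0.1587]
grip_force: 10.8
TORQ [0.03  0.025 0.025] [-0.1 -0.1 -0.6] [ 0.5805 -0.111   0.1579]
grip_force: 10.8
TORQ [0.036 0.059 0.009] [-0.5 -0.1  5.6] [ 0.5814 -0.1113  0.1578]
grip_force: 10.8
TORQ [ 0.061  0.115 -0.009] [-0.3 -0.7 11.2] [ 0.5824 -0.1115  0.1576]
```

```bash
T(){ python3 -c "
from h import *
o=env.observe();print('TORQ',o['ft_torque'].round(3),o['contact_force'].round(1),o['ee_pos'].round(4))"; }
python3 -m crank '[[-0.01,0,-0.007,0,0.6775],[-0.02,0,-0.007,0,0.6775],[-0.03,0,-0.007,0,0.6775],[-0.03,0,-0.007,0,0.6775]]'|tail -1;T
python3 -m crank '[[-0.01,0,0,0,0.6775],[-0.02,0,0,0,0.6775],[-0.03,0,0,0,0.6775],[-0.03,0,0,0,0.6775]]'|tail -1;T
python3 b.py 8 0 540;python3 b.py 0 0 540
```

```text
grip_force: 10.8
TORQ [0.04  0.082 0.066] [-0.3  0.6  5.1] [ 0.5684 -0.1078  0.1575]
grip_force: 10.8
TORQ [0.086 0.002 0.021] [ 0.9  0.3 -1.1] [ 0.5561 -0.1045  0.1563]
x,y(mm) tiltx,tilty(deg) lift(mm) [ 539.7 -103.2   16.4   -2.3   -6. ] cost 0.372
x,y(mm) tiltx,tilty(deg) lift(mm) [ 535.5 -102.4   14.5   -1.5  -14.1] cost 0.346
```

```bash
python3 - <<'E'
from h import *
for n,r in dict(side=(140,260,215,310),scene=(150,265,205,290)).items():
    m=mask(env.snapshot(n),[(105,125)],r)
    v=np.where(m.any(1))[0]; print(n,[(int(k),int(np.where(m[k])[0].min()),int(np.where(m[k])[0].max()),int(m[k].sum())) for k in range(v.min(),v.max()+1,4)])
    t=np.radians(-15+45+90*np.arange(4))
    for h in (.005,.117): print("  model upright h",h,[proj(n,[.54+.034*np.cos(a),-.103+.034*np.sin(a),h]).round(0).astype(int).tolist() for a in t])
E
```

```text
Traceback (most recent call last):
ValueError: zero-size array to reduction operation minimum which has no identity
```

```bash
python3 - <<'E'
from h import *
for n,r in dict(side=(140,260,215,310),scene=(150,265,205,290)).items():
    m=mask(env.snapshot(n),[(105,125)],r)
    v=np.where(m.any(1))[0]; print(n,[(int(k),int(np.where(m[k])[0].min()),int(np.where(m[k])[0].max()),int(m[k].sum())) for k in v[::4]])
    t=np.radians(-15+45+90*np.arange(4))
    for h in (.005,.117): print("  model upright h",h,[proj(n,[.54+.034*np.cos(a),-.103+.034*np.sin(a),h]).round(0).astype(int).tolist() for a in t])
E
```

```text
side [(170, 244, 257, 3), (174, 243, 261, 19), (178, 243, 261, 19), (182, 246, 258, 13), (192, 243, 243, 1), (196, 243, 260, 10), (200, 246, 259, 14)]
  model upright h 0.005 [[244, 197], [251, 206], [264, 201], [256, 192]]
  model upright h 0.117 [[243, 171], [251, 180], [265, 175], [257, 166]]
scene [(208, 229, 247, 2), (212, 228, 247, 8), (216, 227, 246, 20), (220, 228, 246, 19), (224, 229, 245, 17), (237, 230, 246, 17)]
  model upright h 0.005 [[246, 240], [248, 224], [229, 222], [227, 238]]
  model upright h 0.117 [[245, 215], [247, 198], [227, 197], [225, 214]]
```

```bash
T(){ python3 -c "
from h import *
o=env.observe();print('TORQ',o['ft_torque'].round(3),o['contact_force'].round(1),o['ee_pos'].round(4))"; }
python3 -m crank '[[-0.005,0,0,0,0.677],[-0.01,0,0,0,0.677],[-0.01,0,0,0,0.677]]'|tail -1;T
python3 -m crank '[[0,0,0.004,0,0.6765],[0,0,0.004,0,0.6765]]'|tail -1;T
python3 -m crank '[[0,0,0.004,0,0.6765],[0,0,0.004,0,0.6765]]'|tail -1;T
python3 - <<'E'
from h import *
for n,r in dict(side=(140,260,215,310),scene=(150,265,205,290)).items():
    m=mask(env.snapshot(n),[(105,125)],r)
    v=np.where(m.any(1))[0]; print(n,v.min(),v.max(),[(int(k),int(np.where(m[k])[0].min()),int(np.where(m[k])[0].max())) for k in v[::3] if m[k].sum()>7])
E
```

```text
grip_force: 9.7
TORQ [0.06  0.033 0.013] [-0.2 -0.4 -1.8] [ 0.5528 -0.1036  0.157 ]
grip_force: 8.6
TORQ [0.1   0.17  0.003] [-0.8  1.5  3.6] [ 0.5537 -0.1038  0.1565]
grip_force: 8.8
TORQ [0.138 0.364 0.   ] [-0.9  0.4 11.1] [ 0.5544 -0.1039  0.1562]
side 171 204 [(174, 243, 261), (177, 243, 261), (180, 244, 261), (183, 247, 258), (198, 244, 261), (201, 247, 259)]
scene 207 238 [(213, 227, 247), (216, 228, 246), (219, 228, 246), (222, 229, 246), (234, 230, 240), (237, 231, 246)]
```

```bash
T(){ python3 -c "
from h import *
o=env.observe();print('TORQ',o['ft_torque'].round(3),o['contact_force'].round(1),o['ee_pos'].round(4))"; }
python3 -m crank '[[0,0,-0.003,0,0.6755],[0,0,-0.006,0,0.675],[0,0,-0.006,0,0.674]]'|tail -1;T
python3 -m crank '[[0,0,0,0,0.672],[0,0,0,0,0.668],[0,0,0,0,0.66],[0,0,0,0,0.65],[0,0,0,0,0.63]]'|tail -2;T
python3 -m crank '[[0,0,0,0,0.6],[0,0,0,0,0.5],[0,0,0,0,0.4],[0,0,0,0,0.3],[0,0,0,0,0.3]]'|tail -2;T
python3 -m crank '[[0,0,-0.08,0,0.3],[0,0,-0.2,0,0.3],[0,0,-0.3,0,0.2],[0,0,-0.3,0,0.2]]' |head -2
python3 - <<'E'
from h import *
fit(dict(side=(140,260,215,310),scene=(150,265,205,290)),[(105,125)],[540,-103,3,2,0],[(0,.024),(.112,.024)],half=True,yaw=np.radians(-15))
fit(dict(side=(205,290,120,190),scene=(150,225,365,430)),[(0,7),(173,180)],[532,288,2,2,0],[(.003,.026),(.112,.026),(.122,.018)])
print(env.observe()["clock"])
E
```

```text
grip_force: 3.8
TORQ [0.139 0.056 0.029] [-0.1  1.   2.1] [ 0.553  -0.1036  0.1561]
grip_width: 0.0337
grip_force: 0.0
TORQ [ 0.066 -0.009 -0.031] [-0.2 -0.4  0.4] [ 0.5531 -0.1037  0.1562]
grip_width: 0.0636
grip_force: 0.0
TORQ [ 0.046  0.05  -0.012] [ 0.6 -0.7  0.2] [ 0.5531 -0.1037  0.1562]
clock: 28.4
ee_pos: [0.5548, -0.104, 0.2799]
x,y(mm) tiltx,tilty(deg) lift(mm) [ 539.  -100.8    2.9    1.4    0.6] cost 0.293
x,y(mm) tiltx,tilty(deg) lift(mm) [ 5.311e+02  2.897e+02  3.300e+00 -2.000e+00 -4.000e-01] cost 0.274
28.6
```

```bash
python3 - <<'E'
from h import *
R=dict(scene=dict(jar=(195,240,165,205),green=(180,232,280,310),amber=(184,228,328,358)),side=dict(jar=(158,192,274,298),green=(182,228,208,232),amber=(206,250,175,200)))
for n in R:
    a=cv2.imread(f"pics/{n}0.png")[...,::-1].astype(int);b=env.snapshot(n).astype(int)
    for k,(r,s,c,d) in R[n].items():
        e=np.abs(a-b).max(2)[r:s,c:d]; print(n,k,"changed frac",(e>50).mean().round(3))
E
```

```text
scene jar changed frac 0.0
scene green changed frac 0.004
scene amber changed frac 0.036
side jar changed frac 0.051
side green changed frac 0.079
side amber changed frac 0.089
```

```bash
python3 -c "
from station import env
print(env.finish_job())"
```

```text
the job is handed in; nothing more can be done
None
```

The red spray can and then the blue square bottle were stood upright in the tray, caps up, set down gently and released, and the job was handed in at about 29 s; image fits put both within about 4° of vertical, and image comparison showed the other three containers still in place.

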